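# Gauge a brake disc on its paint mark

### The arm

A 7-joint arm with a two-finger parallel gripper is mounted at the origin on the work surface. World frame = base frame: x ahead of the robot, y to its left, z up, the work surface at z = 0. Lengths are in m, angles in rad, forces in N, time in s.
With the tool pointing down it reaches from about 0.425 to 0.825 m from the base axis. Payload 3.6 kg.
Tool frame: the origin (TCP) lies between the finger pads; the fingertips stand 25 mm ahead of it and the grasp point (between the pads) lies 6 mm ahead of it; x points along the fingers, z is the direction in which the jaws open and shut, and the axes are right-handed (so a half turn about x gives the same grasp; the last joint's range is limited). The gripper opens to 85 mm and grips with 20 to 120 N. Pads are 22 mm wide; open, the fingers measure 114 mm over their backs; the gripper's body (76 mm by 85 mm) begins 54 mm behind the grasp point. The pads swing forward as they close: fully open they stand 13 mm farther back than shut.
Start: joints at [1.085, 0.615, -0.013, 1.423, 0.008, 1.103, -0.04], TCP at [0.288, -0.583, 0.256] pointing down, gripper open.
Joint ranges: [-3.12, 3.12], [-0.3, 2.06], [-1.34, 1.32], [0.26, 2.42], [-1.36, 4.5], [0.01, 1.98], [-2.84, 2.84]. Speed limits (rad/s): [2.79, 2.79, 3.14, 3.14, 3.14, 3.14, 3.14].

### API

Orientations are given as a unit quaternion [x, y, z, w].
In Python, from rig import telemetry, optics, bot gives the robot as it stands.
- The arm moves only by the tool apply_moves, never from a script. Its argument "moves" is a list of rows, each a list of 7 numbers: the turn, a rotation vector about the tool's x, y, z in units of 8 degrees (1.0 is 8 degrees), then the shift along the tool's x, y, z in units of 50 mm (1.0 is 50 mm), then the gripper command: -1 is shut, 1 is fully open, values between are in proportion. A call has 1 to 12 rows; each row shifts and turns the commanded pose from where the row before left it, along the tool's axes as they then stand; what a row does not reach is not made up. A row lasts 1/8 s, in which the tool goes at most 62.5 mm and 10.7 degrees, less where a joint would pass 70% of its speed; a pose out of reach is approached as far as the arm can. A call is refused whole if a number of a shift passes 1 or a number of a turn 1, either way. A call with a gripper value outside its range is refused whole. The fingers move at their own pace and stop on an object; "squeeze" is the grip in N (left out, the last holds). Time passes only in rows, so rows that do not move let the fingers close. It gives the time, the measured TCP pose, the force and the opening at its end, in the units of the state.
- telemetry.read_state(): the state, without advancing time (a new reading comes with each control period).
- optics.grab_frame(name): name is "side" or "top"; returns a dict with "image" (480x640x3 uint8, blue, green, red), "depth" (480x640 float32, m along the optical axis (not along the pixel's ray), 0 where there is no reading), "fx", "fy", "cx", "cy" (pixels), "k1" (the pictures are not rectified: a ray, as slopes to the right and down, at radius r is drawn at 1 + k1 r^2 times it, then the intrinsics apply), "cam_to_world" (4x4, takes a point from camera to world coordinates). Camera axes: x right, y up, looking along -z (the intrinsics and any distortion apply to the point x, -y, -z); pixel columns grow to the right and rows downward; lengths in m; the calibration is good to about 2 mm. A picture is of the moment at which its call begins.
- bot.close_job(): hands the job in, once; it reports no verdict.
The state is a dict: "clock": time; "joint_pos": joint angles; "dq": joint speeds; "tau": joint torques, N m; "eef_pos": TCP position; "tcp_rot": TCP orientation; "contact_force": force on the tool from outside, world axes, zero at the start; "ft_torque": the same for the moment, N m; "opening": finger opening in m.
Only numpy, scipy, OpenCV 4.12 (cv2) and the standard library are available. Lean on these libraries where they do the work, as an engineer would, in place of code of your own. Each camera call takes 0.05 s, during which the arm holds its last target. There are 200 camera calls.

### The job

Pull the top drawer of the red tool chest out to its stop, take the pen-shaped thickness gauge out of it and hold the gauge's sprung tip on the yellow spot of the upright brake disc: gauge level with its display upward, square to the disc's face, and pressed lightly so that the tip has gone about half-way in. Finish while still holding it there in the gripper; leave the drawer open, never press hard, and do not disturb the brake pad, the spray can or the socket.

Things in the scene. Friction and masses are not known exactly. Their poses are not given: they have to be found in the camera images.
- chest: red bench tool chest, fixed, 240 deep (x) x 300 wide (y) x 144 high mm, two drawers one above the other; origin under its centre at bench height; its own -x axis is the way the drawers come out, z up; its top board (12 mm) begins 105 mm from the origin towards the front
- chest_drawer0 (a joint): how far the TOP drawer is pulled out, m: 0 shut, 0.1656 at the stop (may start up to 20 mm open); slides freely (about 1 N), stays where left. Inside 258 mm wide, 195 mm long; floor's top surface 82 mm above the bench, walls 40 mm higher
- chest_drawer0_handle (a point): middle of the top drawer's bar handle: an 11 mm round aluminium bar, 120 mm long, parallel to the chest's y axis, 35 mm in front of the drawer's face (29 mm free behind the bar), 106 mm above the bench, 38 mm below the chest's top. The lower drawer has a like handle 60 mm lower
- gauge: loose gauge, black with orange ends, body 120 (x) x 28 (y) x 34 (z) mm, 0.15 to 0.33 kg; lies display up across the top drawer, tip towards the chest's -y side; origin under the body's middle, near the centre of mass; +x points to the tip, z out of the display face; on the axis, 17 mm above the underside, a nose (20 mm diameter) reaches to x = 78 mm and the brass tip to x = 97 mm
- gauge_tip (a joint): how far the gauge's tip is pushed in, m: 0 fully out, 0.014 fully in; its spring takes 1.2 N to start and 0.6 N more per mm (5.4 N at half-way)
- tip_end (a point): end of the gauge's round-ended brass tip (9 mm diameter); moves with the tip; axes as the gauge's
- disc: upright grey brake disc, 240 mm diameter, 22 mm thick, on a fixed blue hub stand; origin at its centre, 135 mm above the bench; its -x axis is level and points squarely out of the marked flat face, 11 mm from the origin, which looks ahead, away from the robot, and to its left; a hub nut (radius 24 mm) stands 12 mm out of it. Stiff to turn; its turn about x differs each time
- mark (a point): centre of the yellow spot, 20 mm in diameter, on the surface of the disc's face, 95 mm from the disc's centre, near the top; axes as the disc's, so -x points out of the face (two white spots lower down are of no interest)
- brake_pad: bystander: loose brake pad lying flat, 55 x 130 x 17 mm, origin under its centre
- spray_can: bystander: standing blue spray can, yellow label, white top, 56 mm diameter, 170 mm high, origin under its centre
- socket: bystander: steel socket standing on its end, 32 mm diameter, 50 mm high, origin under its centre

How it is judged:
On the way, in this order (a step that is already met when the one before it is completed fails the run):
1. the top drawer is pulled out to its stop (value of joint chest_drawer0 above 0.158 m), for 0.2 s.
2. the gauge is lifted clear of the drawer in the gripper (height (world z) of gauge above 0.15 m and contact force between gauge and the fingers above 1 N and contact force between gauge and chest below 0.05 N), for 0.2 s.
At the end, for the whole second after the job is handed in: gripper holds the gauge at rest, tip end within 10 mm of the yellow spot's middle, gauge within 10 degrees of square to the face and of display up, tip pushed in 3 to 11 mm (1.5 to 10 N on the disc); gauge clear of the chest, drawer at least 140 mm open (distance between tip_end and mark below 0.01 m and angle between the x axis of gauge and the x axis of disc, either way round below 0.18 rad and angle between gauge's own z axis and vertical below 0.18 rad and value of joint gauge_tip between 0.003 and 0.011 m and contact force between gauge and disc between 1.5 and 10 N and contact force between gauge and the fingers above 1 N and contact force between gauge and chest below 0.05 N and linear speed of gauge below 0.02 m/s and value of joint chest_drawer0 above 0.14 m); the arm keeps its last pose, push and grip.
It fails at once if the gauge is pressed or knocked hard (over 20 N) on the disc (contact force between gauge and disc above 20 N).
It fails at once if a bystander is pushed more than 30 mm (distance of any of brake_pad, spray_can, socket from where it was at the start of the episode above 0.03 m).
It fails at once if the spray can or the socket is tipped over (angle between any of spray_can, socket's own z axis and vertical above 0.5 rad).
It also fails if it takes over 59 s, if anything falls off the work surface, if the arm or the gripper's body presses on something with over 40 N, if the wrist force passes 120 N, or if a joint passes its speed limit or range.

## Working session

There is one attempt and no reset: what is moved stays moved. The work goes in short steps, Python scripts to look and compute and a tool call to move; the robot and the scene stay as the last step left them, time stands still between calls to the robot, and variables do not carry over. Pictures are saved under pics/ and viewed, about 8 in all and at most 12, crops included, and the job is handed in when it is done.

Besides the shell and the picture viewer there is one more tool, called after "Request:" as name(argument=value, ...) on one line, values as JSON. apply_moves: Moves the arm, as the interface text tells. Its arguments: {"type":"object","properties":{"moves":{"type":"array"},"squeeze":{"type":"number"}},"required":["moves"]}

```bash
ls; mkdir -p pics
cat > h.py <<'E'
import numpy as np, cv2
from rig import telemetry, optics, bot
from scipy.spatial.transform import Rotation as R
def grab(n):
    f=optics.grab_frame(n); return f
def cloud(f):
    K=np.array([[f['fx'],0,f['cx']],[0,f['fy'],f['cy']],[0,0,1.]])
    h,w=f['depth'].shape
    u,v=np.meshgrid(np.arange(w),np.arange(h))
    p=np.stack([u,v],-1).reshape(-1,1,2).astype(float)
    s=cv2.undistortPoints(p,K,np.array([f['k1'],0,0,0,0.])).reshape(h,w,2)
    d=f['depth']; P=np.stack([s[...,0]*d,-s[...,1]*d,-d,np.ones_like(d)],-1)
    W=(P@np.array(f['cam_to_world']).T)[...,:3]; W[d<=0]=np.nan
    return W
def project(f,X):
    T=np.linalg.inv(np.array(f['cam_to_world'])); c=(T@np.append(X,1))[:3]
    x,y=c[0]/-c[2],-c[1]/-c[2]; r=1+f['k1']*(x*x+y*y)
    return f['fx']*x*r+f['cx'],f['fy']*y*r+f['cy']
E
python3 - <<'E'
from h import *
s=telemetry.read_state(); print(s)
for n in('side','top'):
    f=grab(n); cv2.imwrite(f'pics/{n}0.png',f['image']); np.savez(f'{n}0.npz',W=cloud(f),im=f['image']); print(n,np.round(np.array(f['cam_to_world']),3),f['fx'],f['k1'])
E
```

```text
pics
{'clock': 0.0, 'joint_pos': array([ 1.08549435,  0.61592368, -0.01265897,  1.42491534,  0.00808847,
        1.10337443, -0.04037914]), 'dq': array([ 2.15915496e-05, -7.59437261e-04,  2.32349859e-04,  2.50204877e-04,
        1.87645057e-03,  6.92173750e-04, -5.04315236e-04]), 'tau': array([ 3.65558753e-04, -4.69220173e+01,  2.59414706e-01, -1.71033311e+01,
        9.95158654e-03,  9.53129347e-03, -2.41470502e-06]), 'eef_pos': array([ 0.28758992, -0.58213533,  0.25512957]), 'tcp_rot': array([ 0.37364795,  0.60139249, -0.37268964,  0.59984724]), 'contact_force': array([-0.53241455, -0.50492674, -0.71443305]), 'ft_torque': array([-0.01588116, -0.00152921, -0.03255178]), 'opening': 0.08522113835263384}
side [[-0.837  0.267 -0.477  0.187]
 [-0.547 -0.409  0.731  0.559]
 [ 0.     0.873  0.488  0.551]
 [ 0.     0.     0.     1.   ]] 437.07388597336006 0.02106962639133366
top [[ 0.012  0.984 -0.177  0.382]
 [-1.     0.012 -0.    -0.039]
 [ 0.002  0.177  0.984  1.125]
 [ 0.     0.     0.     1.   ]] 469.145434249958 -0.12569784574266366
```

View pics/side0.png

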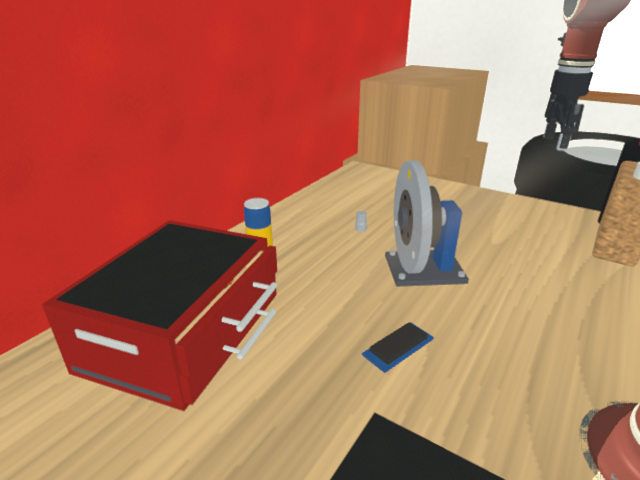

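View pics/top0.png

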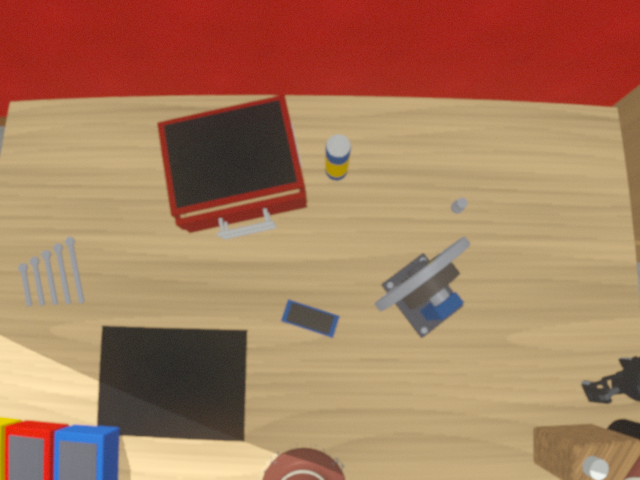

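The side view shows the chest at left with its handles near (258,305), the disc at (412,215) with the yellow spot near (409,175), the pad at (398,345), the can at (257,220) and the socket at (361,220). The top view shows the chest at (235,155), its handle at (247,229), the can at (338,155) and the disc at (425,275).

Run:
```python
from h import *
t=np.load('top0.npz');s=np.load('side0.npz')
W=t['W'];im=t['im']
r=lambda a:np.round(a,4)
# bench z
print('bench', r(np.nanmedian(W[260:300,150:250,2])), r(np.nanmedian(s['W'][400:420,250:330,2])))
# chest top: z 0.13..0.16
m=(W[...,2]>0.135)&(W[...,2]<0.155); m[:, :140]=0; m[:,312:]=0; m[:80]=0;m[235:]=0
P=W[m][:,:2].astype(np.float32); rect=cv2.minAreaRect(P); print('chest top',rect, cv2.boxPoints(rect), np.nanmedian(W[m][:,2]))
# handle in top
m=(W[...,2]>0.085)&(W[...,2]<0.125); sub=np.zeros_like(m); sub[205:245,200:290]=1; m&=sub
hsv=cv2.cvtColor(im,cv2.COLOR_BGR2HSV); m&=(hsv[...,1]<60)&(hsv[...,2]>110)
P=W[m]; print('handle top',len(P),r(P.min(0)),r(P.max(0)),r(np.median(P,0)))
np.save('ht.npy',P)
# side: handle
Ws=s['W'];hs=cv2.cvtColor(s['im'],cv2.COLOR_BGR2HSV)
m=(hs[...,1]<60)&(hs[...,2]>110)&(Ws[...,2]>0.09)&(Ws[...,2]<0.125); sub=np.zeros_like(m); sub[270:370,210:285]=1;m&=sub
P=Ws[m]; print('handle side',len(P),r(np.median(P,0)),r(P.min(0)),r(P.max(0)))
np.save('hs.npy',P)
# disc plane side
sub=np.zeros(m.shape,bool); sub[160:275,394:432]=1
m=sub&(hs[...,1]<40)&(Ws[...,2]>0.03)&np.isfinite(Ws[...,2])
P=Ws[m]; rng=np.random.default_rng(0);best=None
for i in range(500):
    a,b,c=P[rng.choice(len(P),3,False)]; n=np.cross(b-a,c-a); n/=np.linalg.norm(n)+1e-12
    k=abs((P-a)@n)<0.003
    if best is None or k.sum()>best.sum(): best=k
Q=P[best]; c=Q.mean(0); n=np.linalg.svd(Q-c)[2][2]; n*=np.sign(n[0]); print('disc',len(P),len(Q),r(c),'n',r(n),r(Q.min(0)),r(Q.max(0)))
print(np.degrees(np.arctan2(n[1],n[0])))
# yellow
m=(hs[...,0]>20)&(hs[...,0]<35)&(hs[...,1]>120); sub[:]=0; sub[160:200,395:425]=1; m&=sub
v,u=np.where(m); print('yellow',len(u),u.mean(),v.mean(),r(np.nanmedian(Ws[m],0)), 'offs',np.nanmedian((Ws[m]-c)@n))
for nm,(a,b,c2,d) in dict(can=(125,190,318,358),socket=(190,220,445,472),pad=(290,345,275,345)).items():
    Z=W[a:b,c2:d]; k=Z[...,2]>0.01; p=Z[k]; top=p[p[:,2]>p[:,2].max()-0.008] if nm!='pad' else p
    print(nm,r(np.median(top,0)),r(p.min(0)),r(p.max(0)))
```

```text
bench -0.0012 0.0016
chest top ((0.750116229057312, 0.17309434711933136), (0.24419692158699036, 0.3018436133861542), 13.445169448852539) [[ 0.5962726   0.29149014]
 [ 0.6664556  -0.00208083]
 [ 0.9039599   0.05469856]
 [ 0.83377683  0.34826952]] 0.14459717866907829
handle top 379 [0.5756 0.0726 0.0897] [0.6408 0.1994 0.116 ] [0.5967 0.1355 0.1089]
handle side 548 [0.5926 0.1488 0.1107] [0.5731 0.072  0.0946] [0.6428 0.1992 0.1139]
disc 3386 2263 [ 0.4864 -0.2231  0.1515] n [0.7951 0.6065 0.0018] [ 0.4246 -0.3329  0.0303] [ 0.5691 -0.147   0.2566]
37.33350723635628
yellow 16 408.5625 174.0 [ 0.5045 -0.2457  0.2324] offs 0.0009297033250606277
can [ 0.7661 -0.0686  0.1691] [ 0.7385 -0.0976  0.0101] [ 0.7936 -0.0409  0.1737]
socket [ 0.6746 -0.3697  0.0485] [ 0.659  -0.3836  0.0102] [ 0.6887 -0.3531  0.0527]
pad [ 0.4    -0.0102  0.0159] [ 0.3636 -0.0664  0.01  ] [0.435  0.046  0.0227]
```

```bash
cat >> h.py <<'E'
def go(target,yaw=None):
    """print the tool-frame shift (units 50mm) to target, rotvec (units 8deg) to tool-down with jaw (tool z) at yaw deg"""
    s=telemetry.read_state(); M=R.from_quat(s['tcp_rot']); m=M.as_matrix()
    print('clk',round(s['clock'],2),'tcp',np.round(s['eef_pos'],4),'x',np.round(m[:,0],3),'jaw yaw',round(np.degrees(np.arctan2(m[1,2],m[0,2])),2),'F',np.round(s['contact_force'],1),'open',round(s['opening'],4),'q',np.round(s['joint_pos'],2))
    T=M
    if yaw is not None:
        a=np.radians(yaw); z=np.array([np.cos(a),np.sin(a),0]); x=np.array([0,0,-1.]); T=R.from_matrix(np.stack([x,np.cross(z,x),z],1))
        print('turn (8deg units, tool axes)',np.round((M.inv()*T).as_rotvec(degrees=True)/8,3))
    if target is not None:
        d=np.array(target)-s['eef_pos']; print('shift now',np.round(M.inv().apply(d)/.05,3),'after turn',np.round(T.inv().apply(d)/.05,3))
E
python3 - <<'E'
from h import *
a=np.radians(13.45); X=np.array([np.cos(a),np.sin(a)]);Y=np.array([-X[1],X[0]])
for n in('ht','hs'):
    P=np.load(n+'.npy'); p=(P[:,:2]-[0.7501,0.1731])@np.stack([X,Y],1)
    print(n,'along x pct',np.round(np.percentile(p[:,0],[2,10,25,50,75,90]),4),'y',np.round(np.percentile(p[:,1],[0,2,50,98,100]),4))
    k=(p[:,0]<np.percentile(p[:,0],5)+0.013); q=p[k]; print(' fit slope deg',np.degrees(np.arctan(np.polyfit(q[:,1],q[:,0],1)[0])),q[:,0].mean(),np.ptp(q[:,1]),(q[:,1].min()+q[:,1].max())/2)
c=np.array([.7501,.1731])-X*.155
go([c[0],c[1],0.30],13.45)
go([c[0],c[1],0.30],193.45)
# disc in top view
W=np.load('top0.npz')['W']; Z=W[225:315,370:475]; p=Z[(Z[...,2]>0.2)]
r=cv2.minAreaRect(p[:,:2].astype(np.float32)); print('disc top',r,p[:,2].max())
E
```

```text
ht along x pct [-0.1653 -0.1644 -0.1628 -0.1593 -0.1545 -0.1373] y [-0.0648 -0.061   0.0002  0.06    0.0651]
 fit slope deg 0.13135209171976256 -0.16053498428998034 0.1299567848837419 0.00016979559206346806
hs along x pct [-0.1677 -0.1671 -0.1658 -0.1627 -0.1525 -0.137 ] y [-0.0734 -0.0566  0.0144  0.0644  0.066 ]
 fit slope deg 0.29813347730758316 -0.16385512676426178 0.12670454965337372 0.002600879181904922
clk 0.1 tcp [ 0.2876 -0.5822  0.2552] x [-0.001  0.002 -1.   ] jaw yaw -63.71 F [-1.1  0.3 -0.3] open 0.0855 q [ 1.09  0.62 -0.01  1.42  0.01  1.1  -0.04]
turn (8deg units, tool axes) [-9.645 -0.015 -0.012]
shift now [ -0.871  11.961 -10.137] after turn [-0.896 12.54   9.41 ]
clk 0.1 tcp [ 0.2876 -0.5822  0.2552] x [-0.001  0.002 -1.   ] jaw yaw -63.71 F [-1.1  0.3 -0.3] open 0.0855 q [ 1.09  0.62 -0.01  1.42  0.01  1.1  -0.04]
turn (8deg units, tool axes) [ 1.2855e+01 -1.2000e-02  1.6000e-02]
shift now [ -0.871  11.961 -10.137] after turn [ -0.896 -12.54   -9.41 ]
disc top ((0.47922053933143616, -0.2591989040374756), (0.05833807587623596, 0.2028435468673706), 37.09930419921875) 0.25714163440984383
```

Request:
apply_moves(moves=[[-0.96,0,0,-0.18,0,0,-0.34],[-0.96,0,0,-0.18,0,0,-0.34],[-0.96,0,0,-0.18,0,0,-0.34],[-0.96,0,0,-0.18,0,0,-0.34],[-0.96,0,0,-0.18,0,0,-0.34],[-0.96,0,0,-0.18,0,0,-0.34],[-0.96,0,0,-0.18,0,0,-0.34],[-0.96,0,0,-0.18,0,0,-0.34],[-0.96,0,0,-0.18,0,0,-0.34],[-0.96,0,0,-0.18,0,0,-0.34]])

```text
clock: 1.35
eef_pos: [0.2876, -0.5825, 0.3458]
tcp_rot: [-0.082, 0.703, 0.083, 0.702]
contact_force: [0.4, -0.9, 0.7]
opening: 0.0283
```

Request:
apply_moves(moves=[[0,0,0,0,0.78,0.58,-0.34],[0,0,0,0,0.78,0.58,-0.34],[0,0,0,0,0.78,0.58,-0.34],[0,0,0,0,0.78,0.58,-0.34],[0,0,0,0,0.78,0.58,-0.34],[0,0,0,0,0.78,0.58,-0.34],[0,0,0,0,0.78,0.58,-0.34],[0,0,0,0,0.78,0.58,-0.34],[0,0,0,0,0.78,0.58,-0.34],[0,0,0,0,0.78,0.58,-0.34],[0,0,0,0,0.78,0.58,-0.34],[0,0,0,0,0.78,0.58,-0.34]])

```text
clock: 2.85
eef_pos: [0.521, -0.0469, 0.346]
tcp_rot: [-0.08, 0.703, 0.08, 0.702]
contact_force: [0.8, -0.3, 0.2]
opening: 0.0283
```

Request:
apply_moves(moves=[[0,0,0,0,0.78,0.58,-0.34],[0,0,0,0,0.78,0.58,-0.34],[0,0,0,0,0.78,0.58,-0.34],[0,0,0,0,0.78,0.58,-0.34],[0,0,0,0,0,0,-0.34],[0,0,0,0,0,0,-0.34]])

```text
clock: 3.6
eef_pos: [0.5983, 0.1293, 0.3456]
tcp_rot: [-0.081, 0.703, 0.08, 0.702]
contact_force: [0.3, -0.2, -0.2]
opening: 0.0281
```

Run:
```python
from h import *
go([0.5935,0.1357,0.112],13.45)
f=grab('side'); cv2.imwrite('pics/s1.png',cv2.resize(f['image'][100:400,150:450],None,fx=2,fy=2))
```

```text
clk 3.6 tcp [0.5983 0.1293 0.3456] x [-0.001 -0.001 -1.   ] jaw yaw 13.07 F [ 0.3 -0.2 -0.2] open 0.0281 q [ 0.06  0.53 -0.53  1.39  0.27  1.3  -0.26]
turn (8deg units, tool axes) [-0.047 -0.012  0.008]
shift now [ 4.672  0.151 -0.057] after turn [ 4.672  0.146 -0.064]
```

Request:
apply_moves(moves=[[-0.05,0,0,0.25,0.15,-0.08,-0.34],[0,0,0,0.7,0,0,-0.34],[0,0,0,0.8,0,0,-0.34],[0,0,0,0.8,0,0,-0.34],[0,0,0,0.7,0,0,-0.34],[0,0,0,0.4,0,0,-0.34],[0,0,0,0,0,0,-0.34]])

```text
clock: 4.53
eef_pos: [0.5911, 0.1352, 0.1618]
tcp_rot: [-0.083, 0.704, 0.082, 0.7]
contact_force: [-0.0, 0.5, 0.1]
opening: 0.0281
```

Run:
```python
from h import *
go([0.5935,0.1357,0.112],13.45)
f=grab('side'); cv2.imwrite('pics/s1.png',cv2.resize(f['image'][150:400,150:400],None,fx=2.4,fy=2.4))
```

```text
clk 4.53 tcp [0.5911 0.1352 0.1618] x [-0.005 -0.002 -1.   ] jaw yaw 13.45 F [-0.   0.5  0.1] open 0.0281 q [ 0.02  0.69 -0.47  1.65  0.38  0.9  -0.37]
turn (8deg units, tool axes) [ 0.    -0.037  0.002]
shift now [ 0.996 -0.001  0.055] after turn [ 0.996 -0.002  0.05 ]
```

View pics/s1.png

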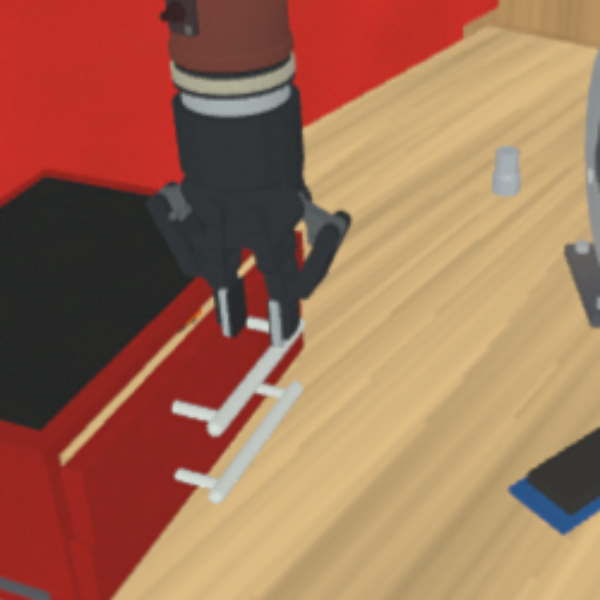

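The open fingers straddle the bar: tips at (232,330) behind it and (285,340) in front. Descending, then gripping and pulling.

Request:
apply_moves(moves=[[0,0,0,0.4,0,0.02,-0.34],[0,0,0,0.4,0,0.01,-0.34],[0,0,0,0.18,0,0,-0.34],[0,0,0,0,0,0,-0.34]])

```text
clock: 5.08
eef_pos: [0.5953, 0.137, 0.1161]
tcp_rot: [-0.083, 0.701, 0.083, 0.703]
contact_force: [0.1, 0.1, 0.1]
opening: 0.0284
```

Request:
apply_moves(moves=[[0,0,0,0,0,0,-1],[0,0,0,0,0,0,-1],[0,0,0,0,0,0,-1],[0,0,0,0,0,0,-1],[0,0,0,0,0,0,-1]], squeeze=30)

```text
clock: 5.7
eef_pos: [0.5948, 0.1371, 0.1158]
tcp_rot: [-0.083, 0.702, 0.083, 0.703]
contact_force: [-0.8, -0.2, 6.1]
opening: 0.0096
```

Request:
apply_moves(moves=[[0,0,0,0,0,-0.15,-1],[0,0,0,0,0,-0.3,-1],[0,0,0,0,0,-0.35,-1],[0,0,0,0,0,-0.35,-1],[0,0,0,0,0,-0.35,-1],[0,0,0,0,0,-0.35,-1],[0,0,0,0,0,-0.35,-1],[0,0,0,0,0,-0.35,-1],[0,0,0,0,0,-0.3,-1],[0,0,0,0,0,-0.2,-1],[0,0,0,0,0,-0.1,-1],[0,0,0,0,0,-0.05,-1]])

```text
clock: 7.2
eef_pos: [0.4393, 0.1004, 0.1156]
tcp_rot: [-0.083, 0.701, 0.084, 0.703]
contact_force: [1.5, 0.1, 6.4]
opening: 0.0097
```

Run:
```python
from h import *
go([0.4383,0.0985,0.116],13.45)
f=grab('top'); cv2.imwrite('pics/t2.png',f['image'])
```

```text
clk 7.2 tcp [0.4393 0.1004 0.1156] x [ 0.003  0.002 -1.   ] jaw yaw 13.52 F [1.5 0.1 6.4] open 0.0097 q [ 0.02  0.57 -0.42  2.13  0.45  0.53 -0.5 ]
turn (8deg units, tool axes) [ 0.009  0.022 -0.007]
shift now [-0.007 -0.032 -0.028] after turn [-0.007 -0.032 -0.028]
```

Almost there; pull until the stop is felt.

Request:
apply_moves(moves=[[0,0,0,0,0,-0.05,-1],[0,0,0,0,0,-0.05,-1],[0,0,0,0,0,-0.03,-1],[0,0,0,0,0,0,-1],[0,0,0,0,0,0,-1]])

```text
clock: 7.88
eef_pos: [0.4366, 0.0997, 0.1157]
tcp_rot: [-0.082, 0.699, 0.084, 0.706]
contact_force: [8.1, 1.3, 0.6]
opening: 0.0092
```

The stop was felt (8 N). Releasing and rising, then looking at the gauge.

Request:
apply_moves(moves=[[0,0,0,0,0,0.06,-1],[0,0,0,0,0,0,-0.34],[0,0,0,0,0,0,-0.34],[0,0,0,0,0,0,-0.34],[0,0,0,-0.5,0,0,-0.34],[0,0,0,-0.9,0,0,-0.34],[0,0,0,-0.9,0,0,-0.34],[0,0,0,-0.9,0,0,-0.34],[0,0,0,-0.9,0,0,-0.34],[0,0,0,0,0,0,-0.34]])

```text
clock: 9.12
eef_pos: [0.4366, 0.0994, 0.3227]
tcp_rot: [-0.083, 0.7, 0.083, 0.705]
contact_force: [-0.5, -0.3, 0.1]
opening: 0.0278
```

Run:
```python
from h import *
go(None,13.45)
ims=[]
for n in('top','side'):
    f=grab(n); np.savez(n+'2.npz',W=cloud(f),im=f['image']); ims.append(f['image'])
cv2.imwrite('pics/c2.png',np.hstack([cv2.resize(ims[0][100:340,130:350],(400,436)),cv2.resize(ims[1][150:450,40:315],(400,436))]))
```

```text
clk 9.12 tcp [0.4366 0.0994 0.3227] x [ 0.007  0.001 -1.   ] jaw yaw 13.47 F [-0.5 -0.3  0.1] open 0.0278 q [ 0.21  0.27 -0.62  1.86  0.18  1.06 -0.25]
turn (8deg units, tool axes) [0.003 0.05  0.004]
```

View pics/c2.png

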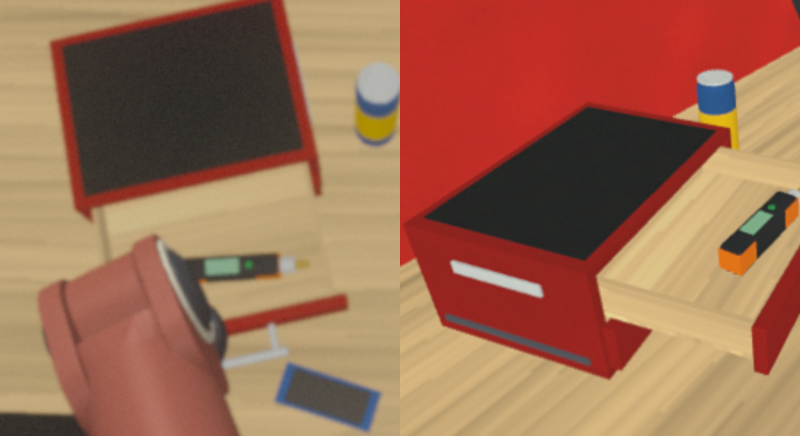

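The drawer is fully open with the gauge in it: left panel around (230,268), right panel from (735,265) to beyond (795,205). Next is measuring its pose from the side cloud.

Run:
```python
from h import *
a=np.radians(13.45); X=np.array([np.cos(a),np.sin(a)]);Y=np.array([-X[1],X[0]])
c=np.array([.7501,.1731]); B=np.stack([X,Y],1)
for n in('side2','top2'):
    d=np.load(n+'.npz');W=d['W'];hsv=cv2.cvtColor(d['im'],cv2.COLOR_BGR2HSV)
    p=(W[...,:2]-c)@B
    inn=(p[...,0]>-0.27)&(p[...,0]<-0.125)&(abs(p[...,1])<0.12)
    m=inn&(W[...,2]>0.109)&(W[...,2]<0.122)
    q=p[m].astype(np.float32); r=cv2.minAreaRect(q); print(n,len(q),'body top rect',r,'z',np.median(W[m][:,2]))
    o=inn&(hsv[...,0]>5)&(hsv[...,0]<18)&(hsv[...,1]>190)&(W[...,2]>0.085)
    print(' orange',o.sum(),np.round(np.percentile(p[o],[1,99],axis=0),4))
    fl=inn&(W[...,2]<0.1)&(W[...,2]>0.07)&~o; print(' floor z',np.median(W[fl][:,2]))
    print(' rect box in pct',np.round(np.percentile(q,[1,50,99],axis=0),4))
```

```text
side2 964 body top rect ((-0.22621901333332062, -0.0060017406940460205), (0.22594912350177765, 0.08284047991037369), 89.99021911621094) z 0.11663367427171775
 orange 438 [[-0.2317 -0.0717]
 [-0.1861  0.0469]]
 floor z 0.0831239043538119
 rect box in pct [[-0.2662 -0.0871]
 [-0.2109 -0.0045]
 [-0.1879  0.0461]]
top2 719 body top rect ((-0.23625022172927856, -0.041663751006126404), (0.16250860691070557, 0.07872595638036728), 80.28746032714844) z 0.11543791473181009
 orange 3 [[-0.2296 -0.0702]
 [-0.226  -0.0483]]
 floor z 0.08104247276215348
 rect box in pct [[-0.269  -0.1117]
 [-0.2108 -0.0294]
 [-0.1869  0.0286]]
```

Run:
```python
from h import *
a=np.radians(13.45); X=np.array([np.cos(a),np.sin(a)]);Y=np.array([-X[1],X[0]])
c=np.array([.7501,.1731]); B=np.stack([X,Y],1)
for n in('side2','top2'):
    d=np.load(n+'.npz');W=d['W']
    p=(W[...,:2]-c)@B
    m=(p[...,0]>-0.245)&(p[...,0]<-0.17)&(abs(p[...,1])<0.10)&(W[...,2]>0.110)&(W[...,2]<0.122)
    q=p[m].astype(np.float32); r=cv2.minAreaRect(q); k=np.polyfit(q[:,1],q[:,0],1)
    print(n,len(q),r,'slope deg',np.degrees(np.arctan(k[0])),'x at y=0',k[1],np.round(np.percentile(q,[1,50,99],axis=0),4))
```

```text
side2 912 ((-0.21020744740962982, -0.02335169166326523), (0.13923263549804688, 0.029458725824952126), 80.65778350830078) slope deg 9.11525540709922 x at y=0 -0.20875184765595048 [[-0.2296 -0.0732]
 [-0.2103 -0.0046]
 [-0.188   0.0454]]
top2 609 ((-0.20871490240097046, -0.029380373656749725), (0.12900330126285553, 0.028589220717549324), 80.28746032714844) slope deg 9.781488046613422 x at y=0 -0.20377972745488063 [[-0.2275 -0.0765]
 [-0.208  -0.0241]
 [-0.1869  0.0288]]
```

Request:
apply_moves(moves=[[0.6,0.05,0,0,0,0,0.2],[0.58,0,0,0,0,0,0.2],[0,0,0,0,0,0,0.2]], squeeze=60)

```text
clock: 9.6
eef_pos: [0.4344, 0.0983, 0.3182]
tcp_rot: [-0.026, 0.71, 0.025, 0.703]
contact_force: [-0.1, 1.0, 0.5]
opening: 0.0512
```

Run:
```python
from h import *
go([0.5497,0.1123,0.112],4.05)
```

```text
clk 9.6 tcp [0.4344 0.0983 0.3182] x [-0.011 -0.002 -1.   ] jaw yaw 4.12 F [-0.1  1.   0.5] open 0.0512 q [ 0.18  0.28 -0.58  1.86  0.17  1.06 -0.4 ]
turn (8deg units, tool axes) [ 0.008 -0.078  0.01 ]
shift now [4.099 0.119 2.364] after turn [4.124 0.116 2.32 ]
```

Request:
apply_moves(moves=[[0,-0.08,0,0,0.06,0.58,0.2],[0,0,0,0,0.06,0.58,0.2],[0,0,0,0,0,0.58,0.2],[0,0,0,0,0,0.58,0.2],[0,0,0,0.7,0,0,0.2],[0,0,0,0.9,0,0,0.2],[0,0,0,0.9,0,0,0.2],[0,0,0,0,0,0,0.2],[0,0,0,0,0,0,0.2]])

```text
clock: 10.72
eef_pos: [0.5519, 0.1134, 0.196]
tcp_rot: [-0.025, 0.705, 0.025, 0.709]
contact_force: [-0.5, 0.9, 1.0]
opening: 0.0511
```

Run:
```python
from h import *
go([0.5497,0.1123,0.112],4.05)
f=grab('side'); cv2.imwrite('pics/s3.png',cv2.resize(f['image'][120:420,130:430],None,fx=2,fy=2))
```

```text
clk 10.72 tcp [0.5519 0.1134 0.196 ] x [ 0.006  0.    -1.   ] jaw yaw 4.09 F [-0.5  0.9  1. ] open 0.0511 q [ 0.07  0.59 -0.5   1.75  0.35  0.89 -0.5 ]
turn (8deg units, tool axes) [ 0.005  0.041 -0.   ]
shift now [ 1.68  -0.018 -0.055] after turn [ 1.68  -0.018 -0.045]
```

View pics/s3.png

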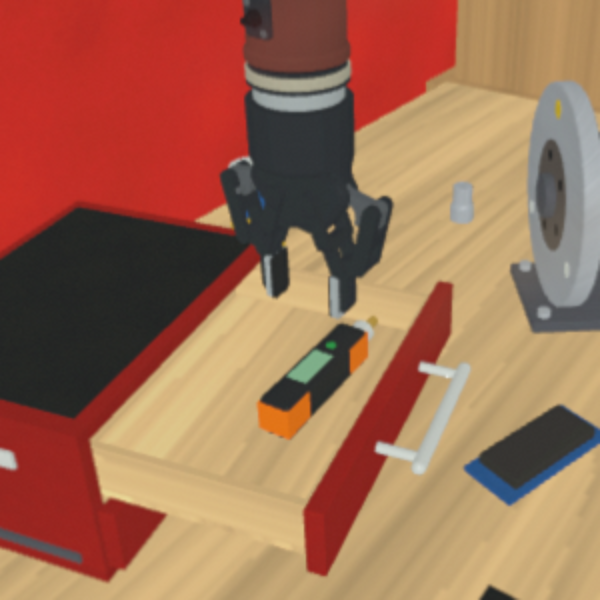

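The gauge's middle is at (315,378), straight below the jaws at (308,295), and the drawer is open. Descending and gripping.

Request:
apply_moves(moves=[[0,0.04,0,0.4,-0.02,-0.04,0.2],[0,0,0,0.6,0,0,0.2],[0,0,0,0.4,0,0,0.2],[0,0,0,0.2,0,0,0.2],[0,0,0,0.05,0,0,0.2],[0,0,0,0,0,0,0.2]])

```text
clock: 11.52
eef_pos: [0.55, 0.1119, 0.1135]
tcp_rot: [-0.025, 0.706, 0.025, 0.707]
contact_force: [0.6, -1.1, 0.6]
opening: 0.0508
```

Request:
apply_moves(moves=[[0,0,0,0,0,0,-1],[0,0,0,0,0,0,-1],[0,0,0,0,0,0,-1],[0,0,0,0,0,0,-1],[0,0,0,0,0,0,-1]], squeeze=60)

```text
clock: 12.15
eef_pos: [0.5502, 0.112, 0.1136]
tcp_rot: [-0.025, 0.706, 0.025, 0.707]
contact_force: [-0.6, 0.4, 5.8]
opening: 0.0271
```

Request:
apply_moves(moves=[[0,0,0,-0.2,0,0,-1],[0,0,0,-0.5,0,0,-1],[0,0,0,-0.7,0,0,-1],[0,0,0,-0.7,0,0,-1],[0,0,0,-0.7,0,0,-1],[0,0,0,-0.7,0,0,-1],[0,0,0,-0.5,0,0,-1],[0,0,0,-0.2,0,0,-1],[0,0,0,0,0,0,-1],[0,0,0,0,0,0,-1]])

```text
clock: 13.4
eef_pos: [0.5488, 0.1114, 0.3209]
tcp_rot: [-0.026, 0.708, 0.024, 0.705]
contact_force: [-0.4, -0.1, -1.9]
opening: 0.0273
```

Run:
```python
from h import *
n=np.array([.7963,.6049,0]); mk=np.array([.5045,-.2457,.2315])
t=mk+n*.15; t[2]=.30
go(t,-52.8)
```

```text
clk 13.4 tcp [0.5488 0.1114 0.3209] x [-0.005 -0.002 -1.   ] jaw yaw 4.05 F [-0.4 -0.1 -1.9] open 0.0273 q [ 0.12  0.46 -0.55  1.58  0.26  1.18 -0.42]
turn (8deg units, tool axes) [ 7.107 -0.025  0.026]
shift now [ 0.421 -5.419  1.125] after turn [ 0.418 -2.023  5.152]
```

Request:
apply_moves(moves=[[0.7,0,0,0,0,0,-1],[0.8,0,0,0,0,0,-1],[0.8,0,0,0,0,0,-1],[0.8,0,0,0,0,0,-1],[0.8,0,0,0,0,0,-1],[0.8,0,0,0,0,0,-1],[0.8,0,0,0,0,0,-1],[0.8,0,0,0,0,0,-1],[0.8,0,0,0,0,0,-1],[0,0,0,0,0,0,-1]])

```text
clock: 14.65
eef_pos: [0.549, 0.1118, 0.3213]
tcp_rot: [0.313, 0.635, -0.315, 0.633]
contact_force: [-0.5, -1.0, -1.9]
opening: 0.0272
```

Request:
apply_moves(moves=[[0,0,0,0,-0.15,0.35,-1],[0,0,0,0,-0.25,0.6,-1],[0,0,0,0,-0.25,0.65,-1],[0,0,0,0,-0.25,0.65,-1],[0,0,0,0,-0.25,0.65,-1],[0,0,0,0,-0.25,0.65,-1],[0,0,0,0,-0.25,0.65,-1],[0,0,0,0,-0.25,0.6,-1],[0,0,0,0,-0.12,0.35,-1],[0,0,0,0,0,0,-1],[0,0,0,0,0,0,-1]])

```text
clock: 16.02
eef_pos: [0.6249, -0.1523, 0.3226]
tcp_rot: [0.313, 0.635, -0.313, 0.633]
contact_force: [-0.7, -0.4, -2.9]
opening: 0.0271
```

Run:
```python
from h import *
n=np.array([.7963,.6049,0]); mk=np.array([.5045,-.2457,.2305])
t=mk+n*.13; t[2]=.25
go(t,-52.8)
ims=[]
for k in('side','top'):
    f=grab(k); np.savez(k+'3.npz',W=cloud(f),im=f['image']); ims.append(f['image']); print(project(f,mk))
cv2.imwrite('pics/c3.png',np.hstack([cv2.resize(ims[0][60:280,280:480],(400,440)),cv2.resize(ims[1][180:345,330:480],(400,440))]))
```

```text
clk 16.02 tcp [ 0.6249 -0.1523  0.3226] x [-0.002  0.001 -1.   ] jaw yaw -52.6 F [-0.7 -0.4 -2.9] open 0.0271 q [ 0.35  0.57 -0.25  1.33  0.14  1.26 -0.83]
turn (8deg units, tool axes) [ 0.025 -0.014  0.004]
shift now [ 1.452 -0.448  0.033] after turn [ 1.452 -0.448  0.031]
(np.float64(408.5351801539887), np.float64(174.93354990835672))
(np.float64(429.7203656768513), np.float64(262.72133736223515))
```

View pics/c3.png

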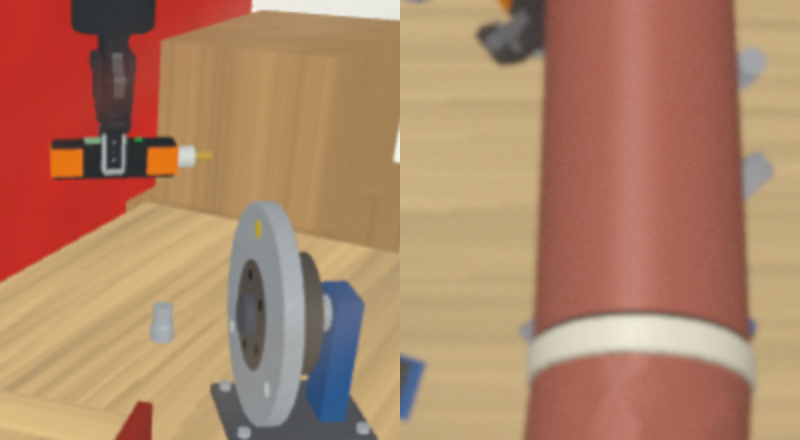

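The gauge is held level, tip at (210,155) in the left panel (side pixel about 385,137); the yellow spot is at (258,228), side pixel about (409,174). Next I measure the tip and axis in the gripper.

Run:
```python
from h import *
d=np.load('side3.npz');W=d['W'];hsv=cv2.cvtColor(d['im'],cv2.COLOR_BGR2HSV)
s=telemetry.read_state(); M=R.from_quat(s['tcp_rot'])
L=M.inv().apply((np.nan_to_num(W)-s['eef_pos']).reshape(-1,3)).reshape(W.shape) # tool frame
near=(abs(L[...,0])<.04)&(abs(L[...,1])<.13)&(abs(L[...,2])<.03)
o=near&(hsv[...,0]>5)&(hsv[...,0]<18)&(hsv[...,1]>190)
b=near&(hsv[...,0]>18)&(hsv[...,0]<32)&(hsv[...,1]>90)
for n,m in(('orange',o),('brass',b),('all',near)):
    q=L[m]; print(n,m.sum(),'tool frame pct',np.round(np.percentile(q,[1,50,99],axis=0),4).tolist())
v,u=np.where(b);print('brass px',u.min(),u.max(),v.min(),v.max())
# side face of body: plane fit, orange pixels on side facing camera
q=L[o]; 
for lo,hi in((-.07,-.03),(.03,.07)):
    k=q[(q[:,1]>lo)&(q[:,1]<hi)]; print(lo,len(k),np.round(np.percentile(k,[2,50,98],axis=0),4).tolist())
```

```text
orange 428 tool frame pct [[0.0008, -0.0625, -0.0171], [0.0134, 0.0298, -0.0141], [0.0268, 0.0583, -0.0102]]
brass 40 tool frame pct [[0.0093, -0.0976, -0.0065], [0.013, -0.0909, -0.0031], [0.0179, -0.0835, 0.0002]]
all 1487 tool frame pct [[-0.0263, -0.0922, -0.0284], [0.0094, -0.0045, -0.0136], [0.0296, 0.0572, 0.0169]]
brass px 378 385 136 140
-0.07 205 [[0.0011, -0.0625, -0.0167], [0.0137, -0.0483, -0.0141], [0.0264, -0.0348, -0.0115]]
0.03 209 [[0.0011, 0.0316, -0.0168], [0.0134, 0.045, -0.0141], [0.0267, 0.0583, -0.0102]]
```

Run:
```python
from h import *
n=np.array([.795,.6065,0]); mk=np.array([.5045,-.2457,.2305])
t=mk+n*.119; t[2]=.244
go(t,-52.7)
```

```text
clk 16.12 tcp [ 0.625  -0.152   0.3229] x [-0.001  0.    -1.   ] jaw yaw -52.56 F [-0.2 -0.3 -2.1] open 0.0267 q [ 0.35  0.57 -0.25  1.33  0.14  1.26 -0.83]
turn (8deg units, tool axes) [ 0.017 -0.008  0.004]
shift now [ 1.578 -0.672  0.028] after turn [ 1.578 -0.673  0.028]
```

Request:
apply_moves(moves=[[0,0,0,0.3,0,0.03,-1],[0,0,0,0.5,0,0,-1],[0,0,0,0.5,0,0,-1],[0,0,0,0.28,0,0,-1],[0,0,0,0,-0.22,0,-1],[0,0,0,0,-0.25,0,-1],[0,0,0,0,-0.2,0,-1],[0,0,0,0,0,0,-1],[0,0,0,0,0,0,-1]])

```text
clock: 17.25
eef_pos: [0.5995, -0.1756, 0.2442]
tcp_rot: [0.314, 0.633, -0.314, 0.634]
contact_force: [0.1, -0.5, -2.4]
opening: 0.0272
```

```bash
cat > m.py <<'E'
from h import *
import sys
n=np.array([.795,.6065,0]); mk=np.array([.5045,-.2457,.2305])
t=mk+n*.092; t[2]=.244
go(t,-52.7)
s=telemetry.read_state(); print('Fn',s['contact_force']@n)
f=grab('side'); im=f['image']; W=cloud(f); hsv=cv2.cvtColor(im,cv2.COLOR_BGR2HSV)
M=R.from_quat(s['tcp_rot']); L=M.inv().apply((np.nan_to_num(W)-s['eef_pos']).reshape(-1,3)).reshape(W.shape)
b=(hsv[...,0]>18)&(hsv[...,0]<34)&(hsv[...,1]>90); b[:150]=0;b[200:]=0;b[:,:370]=0;b[:,430:]=0
nb,lab,st,ce=cv2.connectedComponentsWithStats(b.astype(np.uint8))
for i in range(1,nb):
    if st[i,4]>5: print('yellow comp',st[i],np.round(ce[i],1),'tool frame',np.round(np.median(L[lab==i],0),4),'world',np.round(np.median(W[lab==i],0),4))
cv2.imwrite(sys.argv[1],cv2.resize(im[120:240,350:470],None,fx=5,fy=5,interpolation=cv2.INTER_CUBIC))
E
python3 m.py pics/m1.png
```

```text
clk 17.25 tcp [ 0.5995 -0.1756  0.2442] x [ 0.    -0.001 -1.   ] jaw yaw -52.74 F [ 0.1 -0.5 -2.4] open 0.0272 q [ 0.4   0.6  -0.25  1.51  0.16  1.05 -0.81]
turn (8deg units, tool axes) [-0.006  0.004  0.002]
shift now [ 0.005 -0.521 -0.037] after turn [ 0.004 -0.521 -0.037]
Fn -0.2757715562253261
yellow comp [370 170  30  30 380] [384.6 188.6] tool frame [ 0.2432 -0.1657  0.4471] world [nan nan nan]
yellow comp [408 170   3   9  20] [408.6 174. ] tool frame [ 0.0112 -0.118  -0.0013] world [ 0.5046 -0.2459  0.2331]
```

View pics/m1.png

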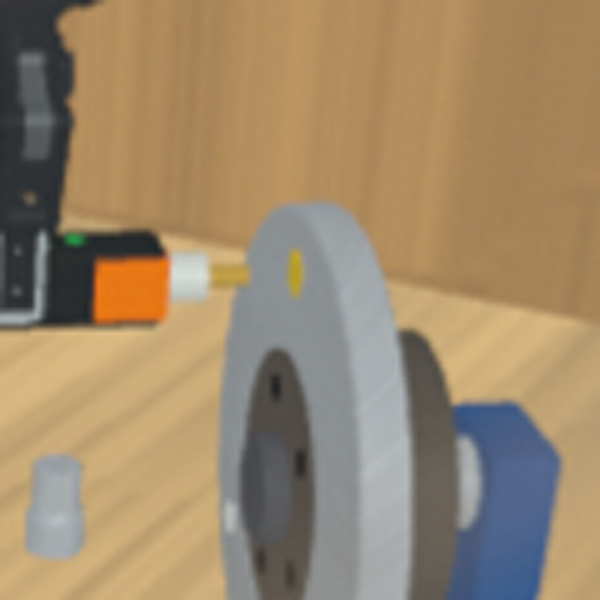

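The tip end is at (250,275) and the spot at (295,273), about 19 mm apart and well lined up. Approaching slowly while watching the force.

Request:
apply_moves(moves=[[0,0,0,-0.03,-0.1,-0.03,-1],[0,0,0,0,-0.1,0,-1],[0,0,0,0,-0.1,0,-1],[0,0,0,0,-0.06,0,-1],[0,0,0,0,-0.04,0,-1],[0,0,0,0,0,0,-1],[0,0,0,0,0,0,-1]])

```text
clock: 18.18
eef_pos: [0.5827, -0.1864, 0.2453]
tcp_rot: [0.314, 0.634, -0.314, 0.634]
contact_force: [1.3, 0.7, -2.5]
opening: 0.0269
```

Request:
apply_moves(moves=[[0,0,0,0,-0.03,0,-1],[0,0,0,0,-0.03,0,-1],[0,0,0,0,0,0,-1],[0,0,0,0,0,0,-1]])

```text
clock: 18.68
eef_pos: [0.5803, -0.1882, 0.2454]
tcp_rot: [0.314, 0.634, -0.314, 0.634]
contact_force: [2.8, 0.9, -3.2]
opening: 0.0275
```

```bash
python3 m.py pics/m2.png
python3 - <<'E'
from h import *
n=np.array([.795,.6065,0]);F=[]
for i in range(5):
    grab('side'); F.append(telemetry.read_state()['contact_force'])
print(np.mean(F,0),np.mean(F,0)@n)
E
```

```text
clk 18.68 tcp [ 0.5803 -0.1882  0.2454] x [-0.    -0.001 -1.   ] jaw yaw -52.73 F [ 2.8  0.9 -3.2] open 0.0275 q [ 0.43  0.57 -0.25  1.56  0.16  1.03 -0.78]
turn (8deg units, tool axes) [-0.003  0.002  0.004]
shift now [ 0.028 -0.063 -0.006] after turn [ 0.028 -0.063 -0.006]
Fn 2.790696225531507
yellow comp [404 170   6   9  35] [407.1 174.2] tool frame [ 0.0121 -0.0925 -0.0024] world [ 0.5065 -0.2414  0.2333]
yellow comp [370 184  25  16 291] [382.2 192.2] tool frame [ 0.2445 -0.1432  0.4465] world [nan nan nan]
[ 2.81094449  1.57668803 -2.09378798] 3.1909621564941104
```

Request:
apply_moves(moves=[[0,0,0,0,-0.03,0,-1],[0,0,0,0,-0.03,0,-1],[0,0,0,0,0,0,-1],[0,0,0,0,0,0,-1],[0,0,0,0,0,0,-1],[0,0,0,0,0,0,-1]])

```text
clock: 19.73
eef_pos: [0.5777, -0.1902, 0.2453]
tcp_rot: [0.314, 0.634, -0.314, 0.633]
contact_force: [4.3, 2.0, -2.4]
opening: 0.0274
```

```bash
python3 m.py pics/m3.png
python3 - <<'E'
from h import *
n=np.array([.795,.6065,0]);F=[];P=[]
for i in range(12):
    f=grab('side'); s=telemetry.read_state(); F.append(s['contact_force']);P.append(s['eef_pos'])
print(np.mean(F,0),np.mean(F,0)@n, np.ptp(P,axis=0))
# gauge pose in gripper
W=cloud(f);hsv=cv2.cvtColor(f['image'],cv2.COLOR_BGR2HSV);M=R.from_quat(s['tcp_rot'])
L=M.inv().apply((np.nan_to_num(W)-s['eef_pos']).reshape(-1,3)).reshape(W.shape)
o=(np.abs(L)<[.04,.13,.03]).all(-1)&(hsv[...,0]>5)&(hsv[...,0]<18)&(hsv[...,1]>190); q=L[o]
for lo,hi in((-.07,-.03),(.03,.07)):
    k=q[(q[:,1]>lo)&(q[:,1]<hi)]; print(np.round(np.percentile(k,[2,50,98],axis=0),4).tolist())
g=grab('top'); d=np.load('top2.npz')['W']; W=cloud(g)
for nm,(a,b,c2,dd) in dict(can=(125,190,318,358),socket=(190,220,445,472),pad=(290,345,275,345)).items():
    for V in(d,W):
        Z=V[a:b,c2:dd];p=Z[(Z[...,2]>.01)&(Z[...,2]<.18)];print(nm,len(p),np.round(np.median(p,0),3) if len(p) else 0)
E
```

```text
clk 19.73 tcp [ 0.5777 -0.1902  0.2453] x [-0.001 -0.001 -1.   ] jaw yaw -52.74 F [ 4.3  2.  -2.4] open 0.0274 q [ 0.43  0.57 -0.25  1.56  0.16  1.03 -0.78]
turn (8deg units, tool axes) [-0.005  0.     0.009]
shift now [ 0.026  0.003 -0.006] after turn [ 0.026  0.003 -0.006]
Fn 4.6405427930181045
yellow comp [405 170   5   9  31] [407.5 174.1] tool frame [ 0.0125 -0.0909 -0.0028] world [ 0.5058 -0.2424  0.2329]
yellow comp [370 185  25  15 299] [382.3 192.1] tool frame [ 0.2444 -0.1392  0.4478] world [nan nan nan]
[ 4.37090512  2.77063916 -2.2155182 ] 5.155262222905245 [5.06116658e-05 2.56489764e-05 5.75900421e-05]
[[0.0003, -0.0613, -0.0171], [0.0127, -0.0478, -0.0139], [0.0262, -0.0337, -0.0116]]
[[0.0003, 0.0304, -0.0167], [0.0122, 0.0448, -0.0139], [0.0254, 0.0587, -0.0054]]
can 967 [ 0.75  -0.069  0.158]
can 970 [ 0.751 -0.068  0.157]
socket 180 [ 0.672 -0.366  0.045]
socket 0 0
pad 947 [ 0.402 -0.006  0.016]
pad 945 [ 0.402 -0.006  0.016]
```

View pics/m3.png

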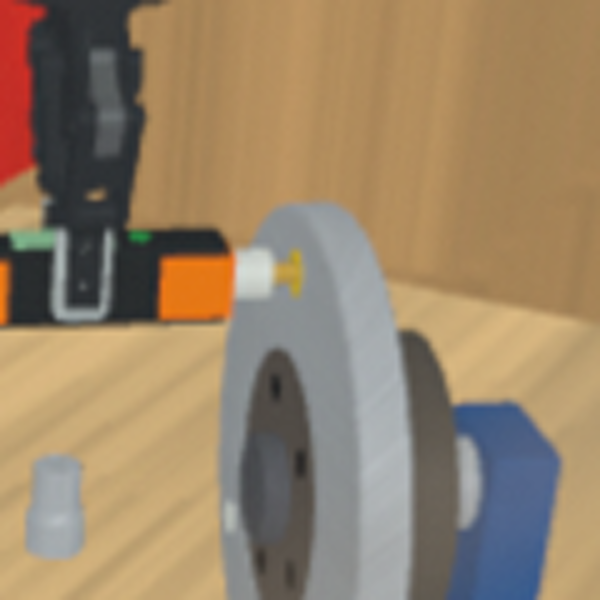

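The tip sits centred on the spot at (295,273), level, at about 5.2 N. One last numeric check of the drawer before handing in.

Run:
```python
from h import *
a=np.radians(13.45); X=np.array([np.cos(a),np.sin(a)]);Y=np.array([-X[1],X[0]]);c=np.array([.7501,.1731])
f=grab('top');W=cloud(f);p=(W[...,:2]-c)@np.stack([X,Y],1)
m=(p[...,0]<-.25)&(p[...,0]>-.36)&(abs(p[...,1])<.055)&(W[...,2]>.095)&(W[...,2]<.118)
q=p[m][:,0]; print(m.sum(),np.histogram(q,bins=np.arange(-.36,-.24,.01)))
bar=q[q<-.305]; x=np.median(bar) if len(bar) else None; print('bar x',x)
if x is not None and x<-.30: bot.close_job(); print('handed in')
```

```text
419 (array([  0,   0,   0, 151, 126,  33,  34,  72,   0,   3,   0]), array([-0.36, -0.35, -0.34, -0.33, -0.32, -0.31, -0.3 , -0.29, -0.28,
       -0.27, -0.26, -0.25]))
bar x -0.3201369871662687
the job is handed in; nothing more can be done
handed in
```

The drawer is open to its stop and the gauge is held in the gripper with its tip pressed on the yellow spot. I handed the job in about 21 s into the run; no verdict is reported.

- **Drawer:** I pulled it by the bar until I felt the stop (about 8 N). At hand-in the bar measured 320 mm in front of the chest's origin, which is about 165 mm open.
- **Gauge on the spot:** The gauge is level, display up, and within about 1° of square to the disc's face. The tip is within about 3 mm of the spot's middle by camera.
- **Pressure:** About 5.2 N on the disc, so roughly 6.5–7 mm of tip travel. The force came from the wrist sensor, which wanders by about 1 N, and the travel is worked out from it because the tip's position can't be read directly.
- **Steadiness:** The pose held still to under 0.1 mm over the last readings.
- **Bystanders:** The can and the pad had not moved (within 1 mm). The arm hid the socket from the top camera, so I could only check it by eye in the side view, where it was standing in the same place.

No check failed or disagreed. The two cameras differed by 2–3 mm in height, and by up to 5 mm on the gauge's place in the drawer, all within tolerance.

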